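# Hold the hidden bolt head while the nut is run on

## Robot

A 6-joint arm with a two-finger parallel gripper is mounted at the origin on a cart in front of the work surface, level with it; the furniture and walls round the work are solid. World frame = base frame: x ahead of the robot, y to its left, z up, the work surface at z = 0. Lengths are in m, angles in rad, forces in N, time in s.
With the tool pointing down it reaches from about 0.35 to 0.975 m from the base axis. Payload 4.9 kg.
Tool frame: the origin (TCP) lies at the very end of the fingers, on their centre line; the grasp point (between the pads) lies 19 mm behind it (pinch_z is the distance from the TCP to the grasp point, in m); z points along the fingers, y is the line along which they close (so a half turn about z gives the same grasp; the last joint's range is limited). The gripper opens to 85 mm and grips with 20 to 120 N. Pads are 22 mm wide; open, the fingers measure 114 mm over their backs; the gripper's body (76 mm by 85 mm) begins 54 mm behind the grasp point. The pads swing forward as they close: fully open they stand 13 mm farther back than shut.
Start: joints at [-1.348, 0.053, 1.613, -0, 1.476, -0.119], TCP at [0.209, -0.589, 0.231] pointing down, gripper open.
Joint ranges: [-3.01, 3.01], [-1.01, 2.22], [0.06, 2.58], [-1.02, 4.17], [0.09, 2.62], [-3.14, 3.14]. Speed limits (rad/s): [2.57, 2.57, 3.14, 3.14, 3.14, 3.14].

## Interface

Orientations are given as a unit quaternion [w, x, y, z].
In Python, from plant import * gives the robot as it stands. The module is installed in compiled form; this text tells all that it offers.
- The arm moves only by the tool play_rows, never from a script. Its arguments are lists of equal length, an entry for each row: "linear": the shift along the world's x, y, z in m, a list of three; "turn": the turn about the world's z in degrees. A call has 1 to 8 rows; each row shifts and turns the commanded pose from where the row before left it; what a row does not reach is not made up. A row lasts 1/8 s, in which the tool goes at most 62.5 mm and 10.7 degrees, less where a joint would pass 70% of its speed; a pose out of reach is approached as far as the arm can. A call is refused whole if a number of a shift passes 0.0625 or a number of a turn 10.7, either way. A call with a gripper value outside its range is refused whole. "hand" is the finger opening in m, from 0 to 0.0854, set as the call begins (left out, the last holds). The fingers move at their own pace and stop on an object; the grip force is fixed at half the most. Time passes only in rows, so rows that do not move let the fingers close. It gives the time, the measured TCP pose, the force, the opening and the grip force at its end, in the units of the state.
- state(): the state, without advancing time (a new reading comes with each control period).
- grab_frame(name): name is "side" or "top" or "wrist"; returns the picture (480x640x3 uint8, red, green, blue); there is no depth.
- camera_info(name): a dict with "camera_matrix" (3x3 intrinsics, pixels), "distortion" ([k1, k2, p1, p2, k3] as OpenCV has them; the pictures are not rectified), "origin" and "attitude" of the camera in the world; the wrist camera has in their place "mount" (4x4, takes a point from camera to tool coordinates, whose origin is the TCP and whose axes are the flange's). Camera axes: x right, y down, z forward; pixel columns grow to the right and rows downward; lengths in m; the calibration is good to about 2 mm. A picture is of the moment at which its call begins: read the wrist's pose just before it. camera_info takes no time and is no camera call.
- job_done(): hands the job in; it is judged then, once.
Trained networks look in the newest picture that a camera, given by its name, has taken for a name from the list of things; names that differ only in an ending like _2 or _b are one class to them, and where a whole thing is asked for, a point or a joint stands for the part that bears it (a point fixed in the world has none). Each returns a list of dicts, best first, with "p" (0 to 1); they miss things now and then, are a little off and sometimes report something else, mostly with a low value. They report only what shows in the picture. A call takes as long as a camera call.
- trace(camera, thing): "region" (480x640 bool, what is visible of it) and "location" ([column, row] in pixels, amid what is visible of it).
The state is a dict: "time": time; "joint_pos": joint angles; "joint_vel": joint speeds; "joint_efforts": joint torques, N m; "tool_pos": TCP position; "tool_rot": TCP orientation; "contact_force": force on the tool from outside, world axes, zero at the start; "ft_torque": the same for the moment, N m; "gripper_width": opening from 0.0 (shut) to 1.0 (fully open); "grasp_force": force on a finger pad.
Only numpy, scipy, OpenCV 4.12 (cv2) and the standard library are available. Lean on these libraries where they do the work, as an engineer would, in place of code of your own. Each camera call takes 0.05 s, during which the arm holds its last target. There are 200 camera calls.

## Task

The nut runner is turning the nut on the front of the channel bracket, but the bolt goes round with it. Pull the red locating pin up out of the gap behind the bracket's front flange and stand it foot down in the mug, then reach down into that gap, grip the bolt head between the fingers and hold it so that it stops turning; finish while still holding it. Leave the mug standing, and leave the roll of tape, the tape measure and the ring magnet where they are.

Things in the scene. Friction and masses are not known exactly. Their poses are not given: they have to be found in the camera images.
- fixture: Grey base plate fixed on the bench (205 x 115 mm, 12 thick) with a steel channel bracket. Origin on the bench top below the middle of the bracket's gap; x away from the nut runner, across the gap; y to the left along it. Two upright flanges, 8 mm thick, 104 wide, tops 118 mm above the bench; gap between them 50 mm (x -25 to +25), open above and at both ends. Yaw within 0.25 rad.
- runner (a point): Middle of the yellow and black nut runner, a round body fixed in front of the front flange, along the fixture's x (from x = -33 to -151 mm); radius up to 27 mm, its top 110 mm above the bench. It runs all the time.
- bolt_head (a point): Centre of the bolt's dark hexagonal head, in the gap close behind the front flange, 83 mm above the bench, 35 mm below the flange tops; axes as the fixture's (x along the bolt, away from the runner). Head 30 mm across flats, 34.6 across corners, 14 thick (x -7 to +7). Before it lie a 3 mm washer and the front flange, behind it 33 mm of free gap.
- bolt (a joint): Angle of the bolt about the fixture's x, rad. The runner drags it round at about 0.5 rad/s with some 0.25 N m; it stops when held and turns on when let go. At 0 and every multiple of 1.047 (60 degrees) two flats stand upright, facing the ends of the gap (fixture's +y and -y); half-way between, two corners point there.
- pin_grip (a point): Centre of the grip of the red locating pin, z along the pin, upwards at first. Round, 170 mm long, 44 to 72 g: rod 12 mm in diameter, collar 22 mm in diameter 118 to 123 mm above the foot, then a grip 18 mm in diameter, 47 long, to the top. This point is 146 mm above the foot. The pin stands loose in its socket, foot 12 mm above the bench, beside the bolt head, where a finger must go.
- pin_foot (a point): Centre of the pin's lower end, 146 mm below pin_grip along the pin.
- socket (a point): Mouth of the pin's socket, a dark 30 x 30 mm block in the gap, 38 mm to the left (+y) of the bolt head, top 40 mm above the bench; hole 13 mm wide and 28 mm deep.
- mug: Green and white mug, 86 mm wide, 99 mm high, about 0.45 kg, origin on its underside; loose, empty and upright; its handle points to its -y. It stands on the black mat, 3 mm thick, to the right of the fixture, either in the nearer or in the farther of two places.
- mug_rim (a point): Centre of the mug's round mouth, at the height of the rim, 102 mm above the bench. The opening is about 70 mm wide, narrowing to about 50 mm at the inner floor, which lies 91 mm below this point.
- duct_tape: Grey roll of tape lying flat on the black mat, 97 mm wide, 48 mm high, origin on its underside, in the other of the two places that the mug may have; leave it.
- tape_measure: Yellow tape measure, 32 x 74 x 60 mm, standing to the left of the fixture, origin on its underside; leave it.
- ring_magnet: Black ring magnet, 40 mm wide and 15 mm high, lying flat behind the fixture to the left, origin on its underside; leave it.

How it is judged:
On the way:
1. the pin stands in the mug, let go (horizontal distance between pin_foot and mug_rim below 0.036 m and z of pin_foot in the frame of mug_rim below -0.06 m and angle between pin_grip's own z axis and vertical below 0.75 rad and contact force between the fingers and pin below 0.2 N and linear speed of pin below 0.05 m/s), for 0.2 s.
At the end, for the whole second after the job is handed in: Pin foot down in the upright mug (within 36 mm of its centre line, over 60 mm below the rim, leaning under 0.75 rad); fingers still holding the bolt head (over 5 N, pads within 30 mm of its centre), bolt not turning (under 0.06 rad/s) through the last second (horizontal distance between pin_foot and mug_rim below 0.036 m and z of pin_foot in the frame of mug_rim below -0.06 m and angle between pin_grip's own z axis and vertical below 0.75 rad and angle between mug's own z axis and vertical below 0.15 rad and contact force between the fingers and bolt above 5 N and distance between the grasp point and bolt_head below 0.03 m and velocity of joint bolt between -0.06 and 0.06 rad/s); the arm keeps its last pose, push and grip.
It fails at once if the roll of tape, tape measure or ring magnet is moved by more than 30 mm (distance of any of duct_tape, tape_measure, ring_magnet from where it was at the start of the episode above 0.03 m).
It fails at once if the mug is tipped over (angle between mug's own z axis and vertical above 0.6 rad).
It also fails if it takes over 61 s, if anything falls off the work surface, if the arm or the gripper's body presses on something with over 40 N, if the wrist force passes 120 N, or if a joint passes its speed limit or range.

## Working session

There is one attempt and no reset: what is moved stays moved. The work goes in short steps, Python scripts to look and compute and a tool call to move; the robot and the scene stay as the last step left them, time stands still between calls to the robot, and variables do not carry over. Pictures are saved under pics/ and viewed, at most 12 in all, crops included, and the job is handed in when it is done.

Besides the shell and the picture viewer there is one more tool, called after "Emit:" by a JSON object that holds its "api" and its "payload", one argument or row to a line. play_rows: Moves the arm, as the interface text tells. Its arguments: {"type":"object","properties":{"linear":{"type":"array","items":{"type":"array","items":{"type":"number"}}},"turn":{"type":"array","items":{"type":"number"}},"hand":{"type":"number"}},"required":["linear","turn"]}

```bash
mkdir -p pics
cat > h.py <<'E'
from plant import *
import numpy as np, cv2
from scipy.spatial.transform import Rotation as R
def q2R(q): return R.from_quat([q[1],q[2],q[3],q[0]]).as_matrix()
def campose(n):
    c=camera_info(n)
    if n=="wrist":
        s=state();T=np.eye(4);T[:3,:3]=q2R(s["tool_rot"]);T[:3,3]=s["tool_pos"]
        M=T@np.array(c["mount"]);return c,M[:3,:3],M[:3,3]
    a=np.array(c["attitude"]);A=a if a.shape==(3,3) else q2R(a)
    return c,A,np.array(c["origin"])
def ray(n,px,P=None):
    c,A,o=P or campose(n)
    u=cv2.undistortPoints(np.array([[px]],float),np.array(c["camera_matrix"]),np.array(c["distortion"]))[0,0]
    d=A@np.array([u[0],u[1],1]);return o,d/np.linalg.norm(d)
def at_z(n,px,z,P=None):
    o,d=ray(n,px,P);return o+d*(z-o[2])/d[2]
def proj(n,X,P=None):
    c,A,o=P or campose(n)
    Xc=(np.atleast_2d(X)-o)@A
    return cv2.projectPoints(Xc,np.zeros(3),np.zeros(3),np.array(c["camera_matrix"]),np.array(c["distortion"]))[0][:,0]
def tri(r1,r2):
    (a,d),(b,e)=r1,r2
    s=np.linalg.lstsq(np.c_[d,-e],b-a,rcond=None)[0]
    p,q=a+s[0]*d,b+s[1]*e;return (p+q)/2,np.linalg.norm(p-q)
def save(n,f):
    im=grab_frame(n);cv2.imwrite(f"pics/{f}.png",im[...,::-1]);return im
E
cat > a.py <<'E'
from h import *
s=state();print(s)
for n in("side","top"):
    save(n,n+"0");c,A,o=campose(n);print(n,o.round(3),A[:,2].round(3))
    for t in("fixture","runner","bolt_head","pin_grip","socket","mug","duct_tape","tape_measure","ring_magnet"):
        r=trace(n,t)
        for k in r[:1]:
            reg=np.array(k["region"]);ys,xs=np.nonzero(reg)
            print(n,t,round(k["p"],2),np.round(k["location"],1),(xs.min(),ys.min(),xs.max(),ys.max()) if len(xs) else None)
E
python3 a.py
```

```text
{'time': 0.0, 'joint_pos': array([-1.34797031e+00,  5.33567822e-02,  1.61427689e+00,  6.08562749e-06,
        1.47599400e+00, -1.18995151e-01]), 'joint_vel': array([-0.00101895,  0.00206651,  0.00081597,  0.00091466, -0.00043272,
        0.00046212]), 'joint_efforts': array([ 3.10932810e-03, -3.93679476e+01, -3.70170593e+01,  2.98567033e-05,
        6.94394927e-03,  8.05436144e-06]), 'tool_pos': array([ 0.2093704 , -0.58823647,  0.23007328]), 'tool_rot': array([-1.01629732e-03,  9.85429843e-01,  1.70079361e-01, -4.97760254e-05]), 'contact_force': array([ 0.17254555, -0.7661714 ,  0.06289464]), 'ft_torque': array([-0.04410139, -0.05241569, -0.02159332]), 'grasp_force': 0.0, 'gripper_width': 1.0017102225041732}
side [0.515 0.563 0.593] [ 0.042 -0.831 -0.555]
side fixture 0.71 [360.  290.4] (np.int64(293), np.int64(224), np.int64(423), np.int64(333))
side runner 0.83 [365.4 291.6] (np.int64(293), np.int64(224), np.int64(423), np.int64(332))
side bolt_head 0.81 [365.3 290.4] (np.int64(292), np.int64(223), np.int64(423), np.int64(333))
side pin_grip 0.9 [328.8 248.2] (np.int64(322), np.in
[... 694 characters left out ...]
), np.int64(237), np.int64(342), np.int64(347))
top bolt_head 0.72 [307.9 290.3] (np.int64(269), np.int64(238), np.int64(342), np.int64(348))
top pin_grip 0.61 [304.8 294.7] (np.int64(269), np.int64(237), np.int64(342), np.int64(347))
top socket 0.58 [304.5 292.1] (np.int64(269), np.int64(238), np.int64(342), np.int64(347))
top mug 0.96 [423.7 216.7] (np.int64(400), np.int64(195), np.int64(458), np.int64(239))
top duct_tape 0.87 [440.6 274.9] (np.int64(399), np.int64(249), np.int64(452), np.int64(297))
top tape_measure 0.71 [208.3 245.1] (np.int64(190), np.int64(235), np.int64(230), np.int64(252))
top ring_magnet 0.74 [275.4 206.8] (np.int64(266), np.int64(195), np.int64(285), np.int64(215))
```

Run:
```python
import cv2,numpy as np
a=cv2.imread("pics/top0.png")[170:370,180:480];b=cv2.imread("pics/side0.png")[160:420,220:440]
cv2.imwrite("pics/tc.png",cv2.resize(a,None,fx=2.6,fy=2.6,interpolation=cv2.INTER_CUBIC))
cv2.imwrite("pics/sc.png",cv2.resize(b,None,fx=2.3,fy=2.3,interpolation=cv2.INTER_CUBIC))
```

```text
(no output)
```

View pics/tc.png

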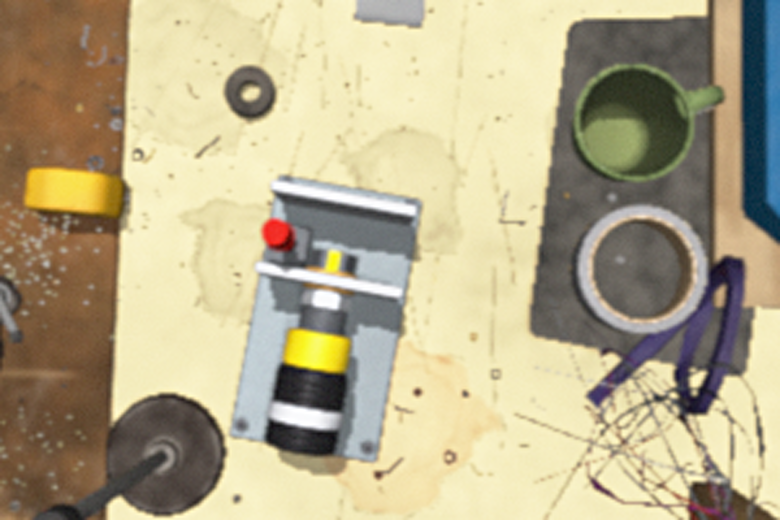

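View pics/sc.png

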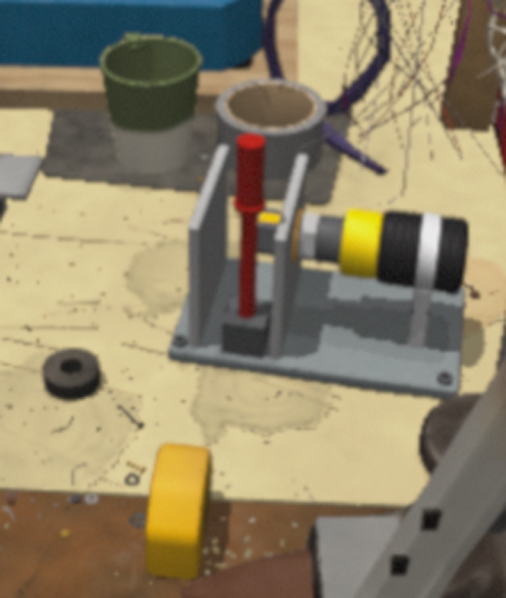

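The top view shows the red pin top at about (287,261), the rear flange top from (285,241) to (341,252) and the front one from (279,273) to (335,282). The mug rim is at about (424,217), in the farther place. The side view confirms the pin is upright, left of the bolt head.

```bash
cat > m.py <<'E'
from h import *
import itertools
im=grab_frame("top");print("K",np.array(camera_info("top")["camera_matrix"]).round(0).tolist())
f=lambda x,y:(180+x/2.6-.3,170+y/2.6-.3)
for n,p,z in [("rearL",f(274,187),.118),("rearR",f(418,210),.118),("frL",f(259,267),.118),("frR",f(403,292),.118),("pin",f(278,236),.18),("mug",f(634,122),.102),("tape",f(642,270),.048),("plateL",f(236,437),.012),("plateR",f(380,460),.012)]:
    print(n,at_z("top",p,z).round(4))
hsv=cv2.cvtColor(im,cv2.COLOR_RGB2HSV)
red=cv2.inRange(hsv,(0,150,80),(8,255,255))|cv2.inRange(hsv,(172,150,80),(180,255,255));red[:,:270]=0;red[:,320:]=0
ys,xs=np.nonzero(red);print("red",xs.mean(),ys.mean(),len(xs),at_z("top",(xs.mean(),ys.mean()),.18).round(4))
r=trace("side","pin_grip")[0];ys,xs=np.nonzero(r["region"])
b=(xs[ys<ys.min()+18].mean(),ys.min());print("side top",b)
g=tuple([xs[(ys<240)].mean(),ys[ys<240].mean()])
fx=tuple([xs[ys>285].mean(),ys[ys>285].mean()]);print(g,fx, at_z("side",fx,.05).round(4),at_z("side",(b[0],b[1]),.182).round(4))
r=trace("top","mug")[0];reg=r["region"].astype(np.uint8)
reg=cv2.morphologyEx(reg,cv2.MORPH_OPEN,np.ones((13,13)));c=max(cv2.findContours(reg,0,1)[0],key=len) if 0 else None
ys,xs=np.nonzero(reg);print("mug open bbox",xs.min(),xs.max(),ys.min(),ys.max())
E
python3 m.py
```

```text
K [[519.0, 0.0, 322.0], [0.0, 519.0, 232.0], [0.0, 0.0, 1.0]]
rearL [ 0.5604 -0.0798  0.118 ]
rearR [ 0.5469 -0.1807  0.118 ]
frL [ 0.5044 -0.0713  0.118 ]
frR [ 0.4897 -0.1716  0.118 ]
pin [ 0.5227 -0.088   0.18  ]
mug [ 0.6151 -0.3342  0.102 ]
tape [ 0.5118 -0.3512  0.048 ]
plateL [ 0.3784 -0.0497  0.012 ]
plateR [ 0.364  -0.1597  0.012 ]
red 294.8198329095532 261.05920813657826 2753 [ 0.5221 -0.1018  0.18  ]
side top (np.float64(328.73399014778323), np.int64(218))
(np.float64(328.68924302788844), np.float64(229.0756972111554)) (np.float64(327.46067415730334), np.float64(291.1123595505618)) [ 0.5237 -0.0811  0.05  ] [ 0.5245 -0.0893  0.182 ]
mug open bbox 401 446 196 239
```

View pics/top0.png

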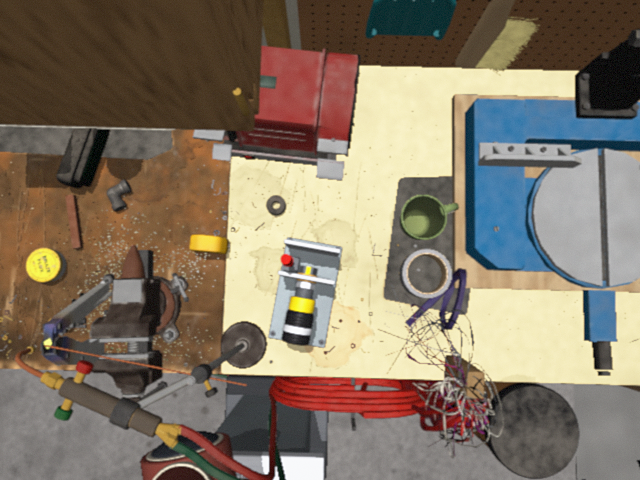

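View pics/side0.png

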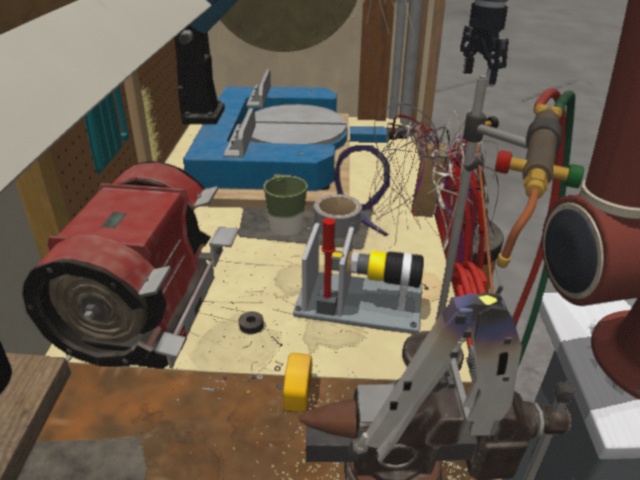

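The top view shows a torch stand with its base at (243,345) and a vertical rod rising to about 0.36 m. It is near the left of the arm's path, so I'll check the clearance first.

Run:
```python
from h import *
print(at_z("top",(243,345),0.01).round(3),at_z("top",(204,372),.35).round(3),at_z("side",(415,350),0.01).round(3))
print(tri(ray("top",(204,372)),ray("side",(472,125))))
print(tri(ray("top",(165,435)),ray("side",(537,185))),tri(ray("top",(50,375)),ray("side",(548,110))))
print(at_z("top",(270,110),.2),at_z("top",(330,165),.1),at_z("top",(258,60),.4))
```

```text
[0.363 0.004 0.01 ] [0.362 0.005 0.35 ] [0.389 0.002 0.01 ]
(array([0.36466775, 0.00129892, 0.36861481]), np.float64(0.0008662590132505075))
(array([0.28492192, 0.05541175, 0.3261556 ]), np.float64(0.022184035334803252)) (array([0.35990486, 0.16446606, 0.44704709]), np.float64(0.020177394513651394))
[ 0.77743829 -0.05245749  0.2       ] [ 0.70897965 -0.15815286  0.1       ] [ 0.77424206 -0.05633922  0.4       ]
```

Emit:
{"api": "play_rows", "payload": {
  "linear": [
    [0.02, 0.03, 0.03],
    [0.028, 0.044, 0.03],
    [0.03, 0.046, 0.02],
    [0.03, 0.046, 0.02],
    [0.03, 0.046, 0.01],
    [0.03, 0.046, 0],
    [0.03, 0.046, 0],
    [0.03, 0.046, 0]
  ],
  "turn": [-3, -3, -3.5, -3.5, -3.5, -3.5, -4, -3.6],
  "hand": 0.06
}}

```text
time: 2.15
tool_pos: [0.4382, -0.2372, 0.3416]
tool_rot: [0.0, 0.997, -0.071, 0.0]
contact_force: [0.6, -0.5, -0.4]
gripper_width: 0.701
grasp_force: 0.0
```

Emit:
{"api": "play_rows", "payload": {
  "linear": [
    [0.03, 0.046, 0],
    [0.025, 0.04, 0],
    [0, 0.02, 0],
    [0, 0, 0]
  ],
  "turn": [0, 0, 0, 0]
}}

```text
time: 2.65
tool_pos: [0.4923, -0.1321, 0.3414]
tool_rot: [0.0, 0.998, -0.069, 0.0]
contact_force: [-0.1, 0.0, 0.1]
gripper_width: 0.702
grasp_force: 0.0
```

Run:
```python
from h import *
s=state();Rm=q2R(s["tool_rot"]);print(s["time"],s["tool_pos"].round(4),np.degrees(np.arctan2(Rm[1,0],Rm[0,0])),s["contact_force"].round(1),s["joint_pos"].round(2))
P=campose("wrist");im=save("wrist","w1")
print("cam",P[2].round(3),P[1][:,2].round(2))
for t in("pin_grip","bolt_head","fixture"):
    for k in trace("wrist",t)[:2]:
        ys,xs=np.nonzero(k["region"]);print(t,round(k["p"],2),np.round(k["location"]),xs.min(),ys.min(),xs.max(),ys.max())
yaw=-.14;ex=np.array([np.cos(yaw),np.sin(yaw),0]);ey=np.array([-np.sin(yaw),np.cos(yaw),0]);O=np.array([.5254,-.1259,0])
f=lambda x,y,z:O+x*ex+y*ey+np.array([0,0,z])
for n,p in dict(fFL=f(-.033,.052,.118),fFR=f(-.033,-.052,.118),fRL=f(.033,.052,.118),fRR=f(.033,-.052,.118),bolt=f(-.015,0,.083)).items(): print(n,proj("wrist",p,P).round(0))
```

```text
2.65 [ 0.4923 -0.1321  0.3414] -7.908714584145094 [-0.1  0.   0.1] [-0.41 -0.27  1.73 -0.    1.68  1.3 ]
cam [ 0.564 -0.142  0.484] [-0.28  0.04 -0.96]
pin_grip 0.97 [253. 178.] 235 158 273 194
pin_grip 0.42 [302. 203.] 243 112 360 312
bolt_head 0.66 [304. 202.] 242 112 361 312
fixture 0.63 [305. 199.] 243 112 360 312
fFL [[247. 201.]]
fFR [[361. 202.]]
fRL [[244. 128.]]
fRR [[363. 128.]]
bolt [[305. 177.]]
```

View pics/w1.png

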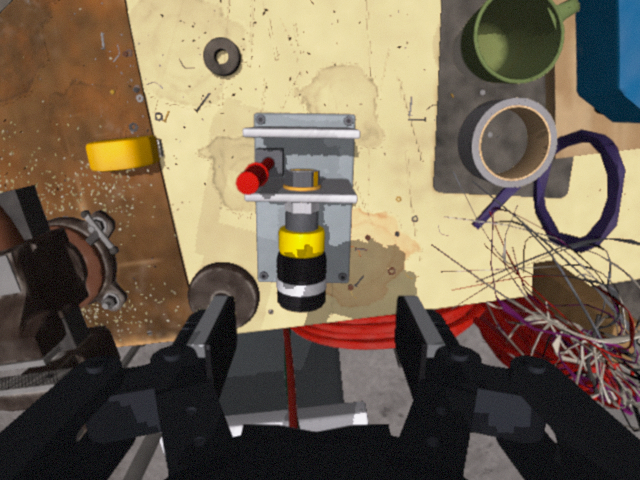

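The wrist view shows both flanges where predicted, about 3 px to the left. The pin's top disc is at about (247,183), the washer and head at (302,180), and the tape measure and magnet are clear.

Run:
```python
from h import *
P=campose("wrist")
print(at_z("wrist",(247,183),.182,P).round(4))
for p in((243,132.5),(359,133),(244,198),(357,198)): print(at_z("wrist",p,.118,P).round(4))
print("mug",at_z("wrist",(517,38),.102,P).round(4))
for n,p in dict(a=(.5235,-.0885,.182),b=(.5235,-.0865,.182)).items(): print(proj("wrist",np.array(p),P))
r=trace("top","mug")[0]["region"].astype(np.uint8)
```

```text
[ 0.525  -0.0869  0.182 ]
[ 0.5613 -0.0794  0.118 ]
[ 0.5463 -0.1802  0.118 ]
[ 0.5036 -0.0695  0.118 ]
[ 0.489  -0.1717  0.118 ]
mug [ 0.6107 -0.3324  0.102 ]
[[249.47344997 184.60065867]]
[[246.85530571 184.98610498]]
```

Emit:
{"api": "play_rows", "payload": {
  "linear": [
    [0.016, 0.022, -0.02],
    [0.0157, 0.0225, -0.04],
    [0, 0, -0.03],
    [0, 0, -0.03],
    [0, 0, -0.03],
    [0, 0, -0.03],
    [0, 0, -0.0214],
    [0, 0, 0]
  ],
  "turn": [0, 0, 0, 0, 0, 0, 0, 0]
}}

```text
time: 3.9
tool_pos: [0.5226, -0.0888, 0.1377]
tool_rot: [-0.0, 0.998, -0.071, -0.002]
contact_force: [0.1, 0.5, -0.4]
gripper_width: 0.701
grasp_force: 0.0
```

Emit:
{"api": "play_rows", "payload": {
  "linear": [
    [0, 0, 0],
    [0, 0, 0],
    [0, 0, 0],
    [0, 0, 0],
    [0, 0, 0],
    [0, 0, 0]
  ],
  "turn": [0, 0, 0, 0, 0, 0],
  "hand": 0.0
}}

```text
time: 4.65
tool_pos: [0.5253, -0.0877, 0.1415]
tool_rot: [-0.001, 0.998, -0.07, 0.001]
contact_force: [0.2, 4.3, 5.3]
gripper_width: 0.186
grasp_force: 58.4
```

Emit:
{"api": "play_rows", "payload": {
  "linear": [
    [0, 0, 0.008],
    [0, 0, 0.012],
    [0, 0, 0.02],
    [0, 0, 0.025],
    [0, 0, 0.03],
    [0, 0, 0.03],
    [0, 0, 0.03],
    [0, 0, 0]
  ],
  "turn": [0, 0, 0, 0, 0, 0, 0, 0]
}}

```text
time: 5.65
tool_pos: [0.5253, -0.0896, 0.2995]
tool_rot: [0.002, 0.998, -0.07, 0.003]
contact_force: [0.3, -0.7, -0.7]
gripper_width: 0.19
grasp_force: 58.4
```

Run:
```python
from h import *
s=state();print(s["tool_pos"],s["contact_force"],s["gripper_width"])
save("side","s2");save("wrist","w2");c=cv2.imread("pics/s2.png")[100:340,200:440];d=cv2.imread("pics/w2.png")[80:480,180:480]
cv2.imwrite("pics/c2.png",np.hstack([cv2.resize(c,(400,400)),cv2.resize(d,(300,400))]))
r=trace("side","pin_grip")
for k in r[:1]:
    ys,xs=np.nonzero(k["region"]);print(k["p"],xs.min(),ys.min(),xs.max(),ys.max(), xs[ys>ys.max()-4].mean())
    b=ys.max();a=xs[ys>b-4].mean()
    # foot: intersect ray with plane x = tool x
    for yy in (b,): 
        o,dd=ray("side",(a,yy));t=(s["tool_pos"][1]-o[1])/dd[1];print("foot at y=tool",(o+t*dd).round(4))
```

```text
[ 0.5252762  -0.08959593  0.2995422 ] [ 0.34430391 -0.74042993 -0.73352657] 0.19046873182488955
0.71 323 149 339 227 328.7083333333333
foot at y=tool [ 0.5243 -0.0896  0.1661]
```

View pics/c2.png

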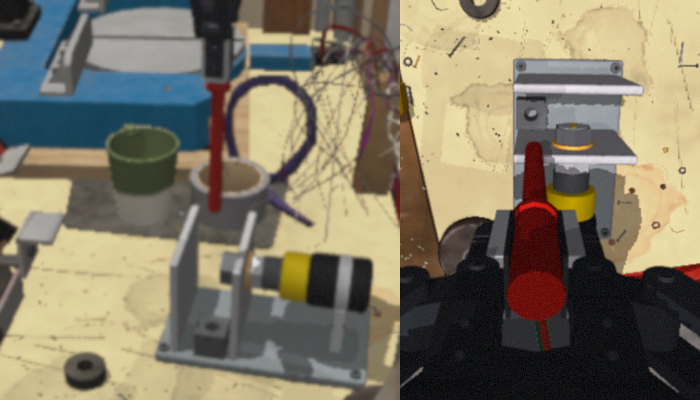

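The pin hangs vertical in the fingers, its foot about 0.17 m up. The gap is free. I'll carry the pin over the mug.

Emit:
{"api": "play_rows", "payload": {
  "linear": [
    [0.008, -0.02, 0],
    [0.012, -0.034, 0],
    [0.014, -0.04, 0],
    [0.014, -0.04, 0],
    [0.014, -0.04, 0],
    [0.012, -0.034, 0],
    [0.009, -0.024, 0],
    [0.005, -0.012, 0]
  ],
  "turn": [0, 0, 0, 0, 0, 0, 0, 0]
}}

```text
time: 6.8
tool_pos: [0.6117, -0.3344, 0.2926]
tool_rot: [-0.001, 0.997, -0.071, -0.001]
contact_force: [0.6, 0.3, -0.1]
gripper_width: 0.188
grasp_force: 58.5
```

Emit:
{"api": "play_rows", "payload": {
  "linear": [
    [0, 0, 0],
    [0, 0, 0],
    [0, 0, 0]
  ],
  "turn": [0, 0, 0]
}}

```text
time: 7.18
tool_pos: [0.6122, -0.3315, 0.2952]
tool_rot: [0.0, 0.998, -0.069, 0.0]
contact_force: [-1.0, 0.3, -1.0]
gripper_width: 0.19
grasp_force: 58.5
```

Run:
```python
from h import *
s=state();print(s["tool_pos"].round(4),s["contact_force"])
P=campose("wrist");a=save("wrist","w3");b=save("side","s3")
d=cv2.resize(a[60:480,120:540],(480,480));e=cv2.resize(b[90:290,200:360],(320,400));e=np.vstack([e,np.zeros((80,320,3),np.uint8)])
for X in [(.613,-.3335)]:
    for th in np.linspace(0,6.28,24):
        u=proj("wrist",np.array([X[0]+.041*np.cos(th),X[1]+.041*np.sin(th),.102]),P)[0];u=(u-[120,60])*480/420
        cv2.circle(d,(int(u[0]),int(u[1])),2,(255,0,255),-1)
cv2.imwrite("pics/c3.png",np.hstack([d,e])[...,::-1])
k=trace("side","pin_grip")[:1]
for k in k:
    ys,xs=np.nonzero(k["region"]);print(xs.min(),ys.min(),xs.max(),ys.max(),xs[ys>ys.max()-4].mean())
```

```text
[ 0.6122 -0.3315  0.2952] [-1.03638694  0.32869459 -1.00704079]
264 175 307 236 286.2647058823529
```

View pics/c3.png

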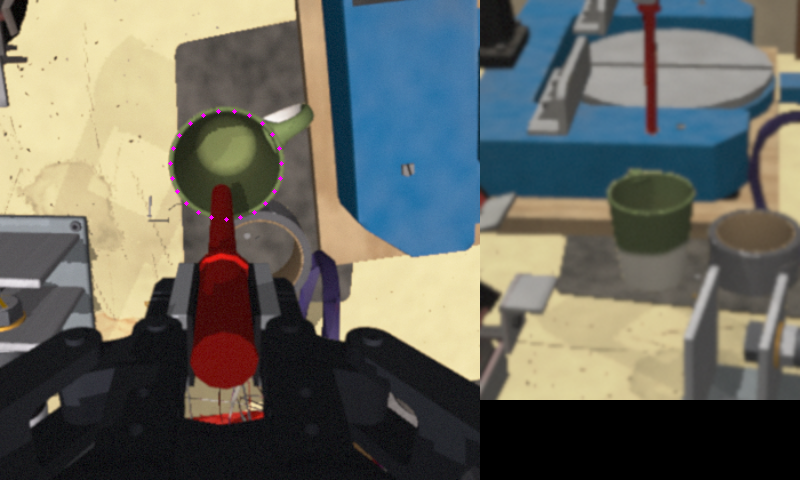

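The projected rim circle matches the mug, and the pin is over its centre. I'll lower it.

Emit:
{"api": "play_rows", "payload": {
  "linear": [
    [0, -0.001, -0.02],
    [0, -0.001, -0.03],
    [0, 0, -0.03],
    [0, 0, -0.03],
    [0, 0, -0.02],
    [0, 0, -0.012],
    [0, 0, -0.004],
    [0, 0, 0]
  ],
  "turn": [0, 0, 0, 0, 0, 0, 0, 0]
}}

```text
time: 8.32
tool_pos: [0.6126, -0.3346, 0.1497]
tool_rot: [0.0, 0.998, -0.07, 0.001]
contact_force: [0.9, -0.2, -0.1]
gripper_width: 0.189
grasp_force: 58.5
```

Emit:
{"api": "play_rows", "payload": {
  "linear": [
    [0, 0, -0.003],
    [0, 0, -0.001],
    [0, 0, 0]
  ],
  "turn": [0, 0, 0]
}}

```text
time: 8.7
tool_pos: [0.6123, -0.3344, 0.1451]
tool_rot: [0.0, 0.998, -0.07, 0.0]
contact_force: [-0.2, -0.3, -0.9]
gripper_width: 0.188
grasp_force: 58.5
```

Emit:
{"api": "play_rows", "payload": {
  "linear": [
    [0, 0, -0.003],
    [0, 0, -0.001],
    [0, 0, 0]
  ],
  "turn": [0, 0, 0]
}}

```text
time: 9.07
tool_pos: [0.6121, -0.3342, 0.1406]
tool_rot: [-0.0, 0.998, -0.07, -0.0]
contact_force: [0.1, -0.2, -0.4]
gripper_width: 0.189
grasp_force: 58.5
```

Emit:
{"api": "play_rows", "payload": {
  "linear": [
    [0, 0, 0],
    [0, 0, 0],
    [0, 0, 0],
    [0, 0, 0],
    [0, 0, 0],
    [0, 0, 0]
  ],
  "turn": [0, 0, 0, 0, 0, 0],
  "hand": 0.07
}}

```text
time: 9.82
tool_pos: [0.6122, -0.3343, 0.1409]
tool_rot: [0.0, 0.998, -0.07, 0.0]
contact_force: [0.1, 0.4, 0.4]
gripper_width: 0.818
grasp_force: 0.0
```

Run:
```python
from h import *
a=save("wrist","w4");b=save("side","s4")
d=cv2.resize(a[60:480,120:540],(480,480));e=cv2.resize(b[90:290,200:360],(320,400));e=np.vstack([e,np.zeros((80,320,3),np.uint8)])
cv2.imwrite("pics/c4.png",np.hstack([d,e])[...,::-1]);print(state()["gripper_width"])
```

```text
0.8180885447901431
```

View pics/c4.png

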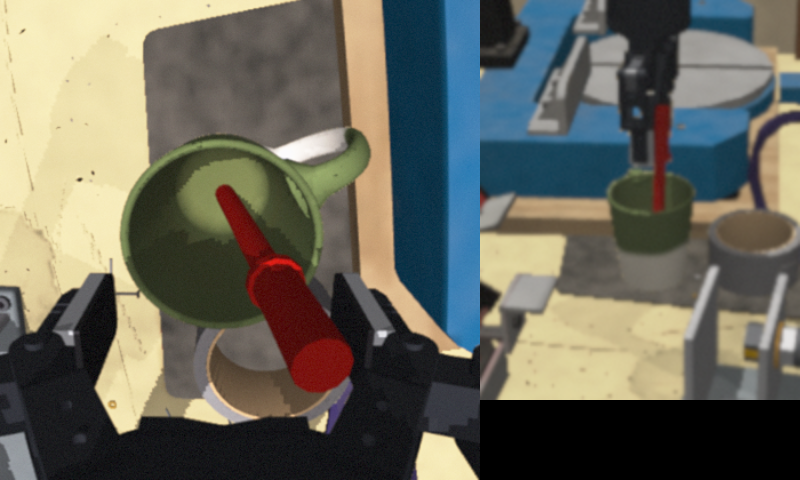

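The pin is released and leans against the rim, close to the right finger. I'll open fully, shift a little right and rise.

Emit:
{"api": "play_rows", "payload": {
  "linear": [
    [0, -0.002, 0],
    [0, -0.003, 0],
    [0, -0.002, 0.01],
    [0, 0, 0.03],
    [0, 0, 0.04],
    [0, 0, 0.04],
    [0, 0, 0.03],
    [0, 0, 0.01]
  ],
  "turn": [0, 0, 0, 0, 0, 0, 0, 0],
  "hand": 0.0854
}}

```text
time: 10.92
tool_pos: [0.613, -0.342, 0.305]
tool_rot: [0.001, 0.998, -0.07, 0.002]
contact_force: [0.5, -0.6, -0.4]
gripper_width: 1.003
grasp_force: 0.0
```

Run:
```python
from h import *
P=campose("wrist");a=save("wrist","w5");b=save("side","s5")
d=cv2.resize(a[60:480,120:540],(480,480));e=cv2.resize(b[90:290,200:360],(320,400));e=np.vstack([e,np.zeros((80,320,3),np.uint8)])
cv2.imwrite("pics/c5.png",np.hstack([d,e])[...,::-1]);s=state();print(s["tool_pos"],s["time"])
```

```text
[ 0.61253897 -0.34167461  0.30252043] 11.025
```

View pics/c5.png

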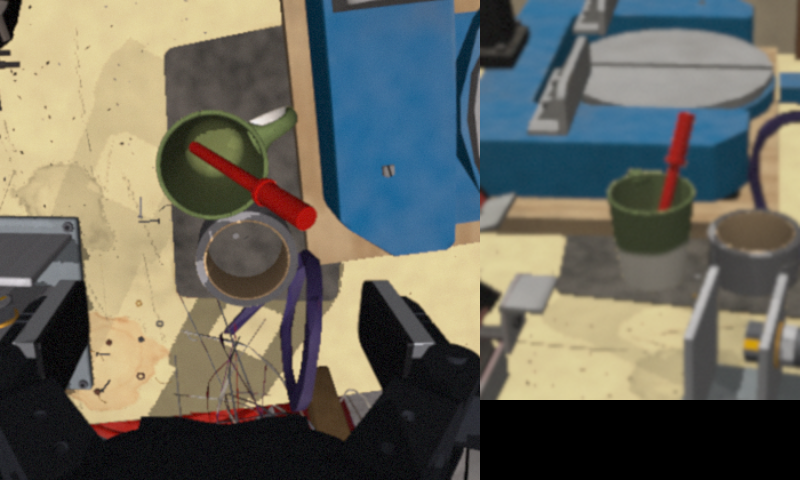

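The pin stands in the mug, leaning modestly. Now I'll go over the bolt head.

Emit:
{"api": "play_rows", "payload": {
  "linear": [
    [-0.006, 0.014, 0],
    [-0.014, 0.03, 0],
    [-0.016, 0.036, 0],
    [-0.017, 0.039, 0],
    [-0.017, 0.039, 0],
    [-0.014, 0.032, 0],
    [-0.008, 0.018, -0.01],
    [-0.0045, 0.0095, -0.02]
  ],
  "turn": [0, 0, 0, 0, 0, 0, 0, 0]
}}

```text
time: 12.02
tool_pos: [0.5146, -0.122, 0.2696]
tool_rot: [-0.0, 0.998, -0.069, -0.0]
contact_force: [0.6, -1.1, 0.2]
gripper_width: 1.001
grasp_force: 0.0
```

Emit:
{"api": "play_rows", "payload": {
  "linear": [
    [0, 0, -0.03],
    [0, 0, -0.03],
    [0, 0, -0.02],
    [0, 0, 0],
    [0, 0, 0]
  ],
  "turn": [0, 0, 0, 0, 0]
}}

```text
time: 12.65
tool_pos: [0.5161, -0.1239, 0.1918]
tool_rot: [0.0, 0.998, -0.07, 0.001]
contact_force: [0.6, 0.4, -0.4]
gripper_width: 1.003
grasp_force: 0.0
```

Run:
```python
from h import *
s=state();print(s["time"],s["tool_pos"].round(4),s["contact_force"].round(1),s["joint_pos"].round(2))
P=campose("wrist");a=save("wrist","w6");b=save("side","s6")
yaw=-.14;ex=np.array([np.cos(yaw),np.sin(yaw),0]);ey=np.array([-np.sin(yaw),np.cos(yaw),0]);O=np.array([.525,-.1255,0])
f=lambda x,y,z:O+x*ex+y*ey+np.array([0,0,z])
for p in [f(-.025,.052,.118),f(-.025,-.052,.118),f(.025,.052,.118),f(.025,-.052,.118),f(-.008,0,.083),f(-.022,0,.083),f(-.008,.015,.083),f(-.008,-.015,.083)]:
    u=proj("wrist",p,P)[0];print(u.round());cv2.circle(a,(int(u[0]),int(u[1])),2,(255,0,255),-1)
d=cv2.resize(a[60:480,120:540],(480,480));e=cv2.resize(b[170:370,260:420],(320,400));e=np.vstack([e,np.zeros((80,320,3),np.uint8)])
cv2.imwrite("pics/c6.png",np.hstack([d,e])[...,::-1])
```

```text
12.65 [ 0.5161 -0.1239  0.1918] [ 0.6  0.4 -0.4] [-0.38 -0.15  1.87  0.    1.41  1.33]
[226. 279.]
[407. 279.]
[220. 192.]
[413. 192.]
[316. 234.]
[316. 254.]
[293. 234.]
[340. 234.]
```

View pics/c6.png

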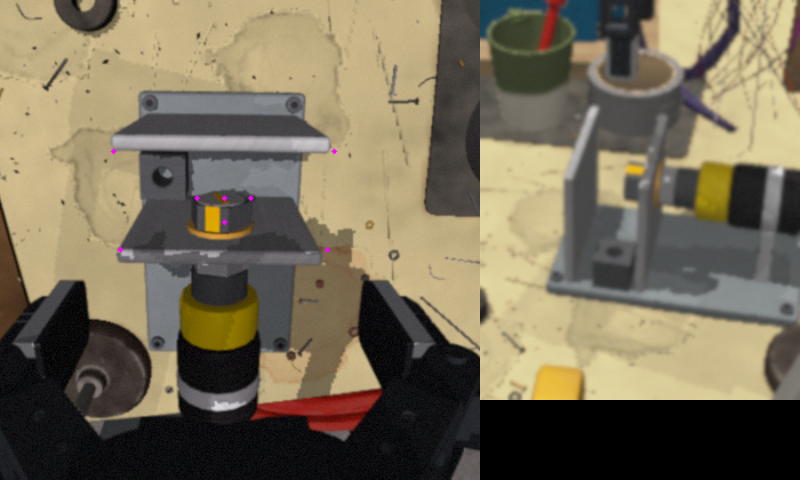

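The view shows the gap is clear and the head centre about 2 mm further left than predicted, at crop (221,198). The flange edges match along x. I'll descend with a +2 mm y correction.

Emit:
{"api": "play_rows", "payload": {
  "linear": [
    [0, 0.0015, -0.015],
    [0.0005, 0, -0.02],
    [0, 0, -0.025],
    [0, 0, -0.025],
    [0, 0, -0.02],
    [0, 0, -0.015],
    [0, 0, -0.0105],
    [0, 0, 0]
  ],
  "turn": [0, 0, 0, 0, 0, 0, 0, 0],
  "hand": 0.06
}}

```text
time: 13.75
tool_pos: [0.5156, -0.1221, 0.0594]
tool_rot: [-0.0, 0.998, -0.07, -0.001]
contact_force: [0.9, -0.2, 0.2]
gripper_width: 0.705
grasp_force: 0.0
```

Run:
```python
from h import *
s=state();print(s["time"],s["tool_pos"].round(4),s["contact_force"].round(1))
a=save("wrist","w7")
cv2.imwrite("pics/c7.png",cv2.resize(a[120:400,160:480],(640,560))[...,::-1])
```

```text
13.75 [ 0.5156 -0.1221  0.0594] [ 0.9 -0.2  0.2]
```

View pics/c7.png

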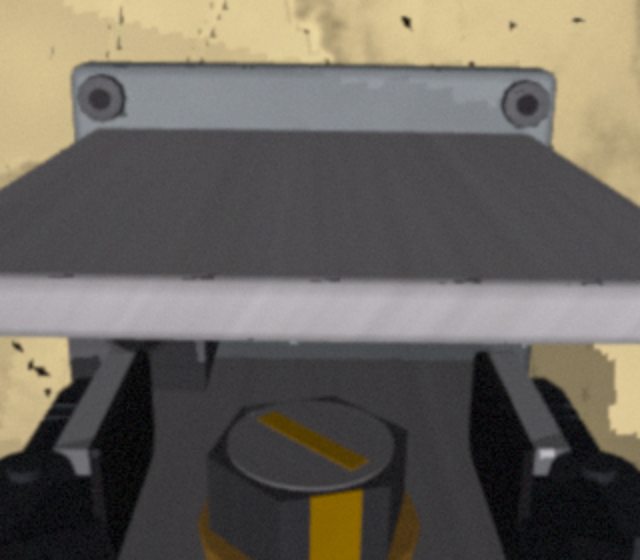

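The open fingers straddle the hex head without contact. I'll close on it.

Emit:
{"api": "play_rows", "payload": {
  "linear": [
    [0, 0, 0],
    [0, 0, 0],
    [0, 0, 0],
    [0, 0, 0],
    [0, 0, 0],
    [0, 0, 0],
    [0, 0, 0],
    [0, 0, 0]
  ],
  "turn": [0, 0, 0, 0, 0, 0, 0, 0],
  "hand": 0.0
}}

```text
time: 14.8
tool_pos: [0.517, -0.1219, 0.0618]
tool_rot: [-0.001, 0.998, -0.07, 0.001]
contact_force: [-0.9, 3.4, 5.4]
gripper_width: 0.346
grasp_force: 58.7
```

```bash
cat > chk.py <<'E'
from h import *
import sys
s=state();print(s["time"],s["tool_pos"].round(4),s["contact_force"].round(1),s["ft_torque"].round(2),s["gripper_width"]*.0854,s["grasp_force"])
a=grab_frame("wrist")[300:440,220:420].astype(int)
for i in range(12): b=grab_frame("wrist")[300:440,220:420].astype(int)
h=lambda m:[v.mean().round(1) for v in np.nonzero((m[...,0]>120)&(m[...,2]<60)&(m[...,0]-m[...,1]<90))]
print(np.abs(a-b).mean(),np.abs(a-b).max(),h(a),h(b))
s=state();print(s["time"],s["gripper_width"]*.0854,s["grasp_force"])
im=grab_frame("wrist");cv2.imwrite("pics/"+sys.argv[1]+".png",cv2.resize(im[120:400,160:480],(640,560))[...,::-1])
E
python3 chk.py c8
```

```text
14.8 [ 0.517  -0.1219  0.0618] [-0.9  3.4  5.4] [ 0.82  0.24 -0.04] 0.029515525698890963 58.67207692936063
4.4504166666666665 29 [np.float64(92.2), np.float64(107.4)] [np.float64(92.3), np.float64(107.1)]
15.45 0.029303475623978396 58.672006130218506
```

View pics/c8.png

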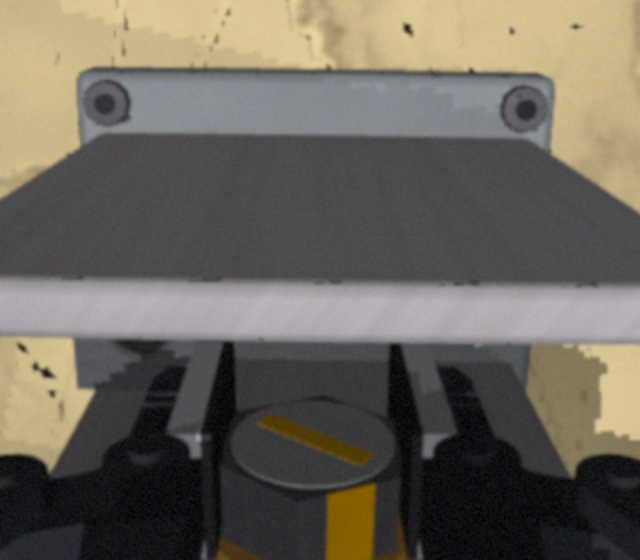

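Fingers hold the flats at about 29.4 mm opening and 58.7 N, and the bolt hasn't turned over 0.6 s. A quick numeric check of the pin, then I'll hand in.

Run:
```python
from h import *
a=cv2.imread("pics/s5.png")[170:240,262:310].astype(int);b=grab_frame("side")[170:240,262:310,::-1].astype(int)
d=np.abs(a-b).mean();print("mug region change",d);s=state();print(s["time"],s["grasp_force"],s["gripper_width"])
if d<12: print(job_done())
```

```text
mug region change 6.4215277777777775
15.55 58.672078382223845 0.35074635729036735
the job is handed in; nothing more can be done
None
```

The job is handed in: the pin stands foot down in the upright mug, and the gripper holds the bolt head on its flats at 58.7 N with no turning seen over a 0.6 s check; the tape roll, tape measure and magnet were not touched.

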